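Seat the springform base and snap the clasp shut

TASK

The springform pan was put away undone. Press its cocked base down flat, then push the pan straight back, firmly, with 12 to 20 N, against the two pegs behind it, and only then press the clasp lever with a fingertip until it snaps over and lies home against the pan. Never press the pan with more than 22 N, and leave everything else on the shelf where it is.

Things in the scene. Friction and masses are not known exactly. Their poses are not given: they have to be found in the camera images.
- pan: Round stainless springform pan, 180 mm outside diameter, 66 mm high, wall 3 mm (87 mm inner radius), open at the top, loose on the shelf. Origin: centre of its underside, z up; the clasp is on its -x side, towards the robot. A push of 4 to 8 N slides it. The band is split beside the clasp; its end on the +y side stands about 6 mm out while the clasp is open.
- base (a joint): Tilt of the pan's loose round steel base (167 mm across, 4 mm thick) in the ring, rad: 0 = flat, fully down, its top 9 mm above the shelf; grows as its far edge (the pan's +x side) stands up; 0.055 to 0.085 at the start, far edge 9 to 14 mm too high. It turns about its near edge (x = -83.5 mm in the pan), sticks, takes about 6 N straight down at base_high, and stops hard when flat.
- base_high (a point): Point on the top face of the base, on the pan's +x side, 60 mm from the pan's centre: where to press down. Moves with the base.
- lever (a joint): Angle of the clasp lever, rad: 0 = home against the pan's side (hard stop); grows as its free end swings outward (clockwise from above); 0.92 to 1.08 at the start. Toggle: pushed shut at lever_pad it is slack to about 0.88, then resists, up to 6 or 7 N near 0.5, falling to nothing near 0.12; below about 0.08 it snaps home by itself, short of that it stays or springs open again.
- lever_pivot (a point): Pivot of the lever, on the pan 96 mm from its centre and 35 mm above the shelf, at (-92, +26, 35) mm in the pan's frame. Vertical axis; this point's axes are the pan's.
- lever_pad (a point): Point to push: on the outer face of the steel lever strip, 54 mm from the pivot, 35 mm above the shelf; moves with the lever. With the lever home it is at (-96, -27, 35) mm in the pan's frame, its face looking straight out from the pan's centre. The strip is 3.6 mm thick and 19 mm tall (25 to 45 mm above the shelf), curved round the pan, about 68 mm from pivot to its flared tip. The point turns with the lever.
- pegs: Two aluminium slot rails flush in the shelf, fixed, along their x, which points away from the robot. In each is clamped an upright wooden peg, 60 mm tall, rubber sleeve 26 mm across, at x = 66 + s, y = +79 or -79 mm; s is the same for both, 0 to 26 mm, unknown. The pan touches both pegs when its centre is at (s, 0) here. At the start the pan's centre is at x = -45 to -22 mm.
- loaf_tin: Bystander: dark non-stick loaf tin, 250 x 115 mm, 65 mm high. Origin under its centre.
- cup_a: Bystander: red silicone muffin cup, 68 mm across the mouth, 35 mm high. Origin under its centre.
- cup_b: Bystander: red silicone muffin cup, 68 mm across the mouth, 35 mm high. Origin under its centre.
- ramekin: Bystander: small glass ramekin, 86 mm across, 45 mm high. Origin under its centre.
- brush: Bystander: beech pastry brush, 210 mm long, 34 mm wide, 16 mm high, lying flat along its x axis, bristles at +x. Origin on its underside near the middle.
- bowl: Bystander: steel bowl, 170 mm across, 75 mm high. Origin under its centre.
Not all that is in view belongs to the job. Leave any purple look-alike of the pan alone.

How it is judged:
On the way, in this order (a step that is already met when the one before it is completed fails the run):
1. the base is pressed flat in the ring while the clasp is still open (value of joint base below 0.008 rad and value of joint lever above 0.5 rad), for 0.2 s.
2. the pan is pressed firmly back, with 4 N or more against the pegs, the lever still slack (value of joint base below 0.008 rad and contact force between pan and pegs above 4 N and value of joint lever above 0.75 rad), for 0.1 s.
3. the lever has snapped over and lies home (value of joint lever below 0.03 rad), for 0.2 s.
At the end, for the whole second after the job is handed in: The clasp lever lies home within 0.03 rad, the base is flat within 0.008 rad, and the pan stands level and still at the pegs: its centre 4 mm short of to 30 mm beyond the rails' origin along x and within 6 mm across (value of joint lever below 0.03 rad and value of joint base below 0.008 rad and x of pan in the frame of pegs between -0.004 and 0.03 m and y of pan in the frame of pegs between -0.006 and 0.006 m and angle between pan's own z axis and vertical below 0.03 rad and linear speed of pan below 0.01 m/s); the robot touches nothing.
It fails at once if the fingers press the pan, its base or its clasp with more than 22 N (contact force between the fingers and pan above 22 N).
It fails at once if another thing on the shelf is moved more than 20 mm (distance of any of loaf_tin, cup_a, cup_b, ramekin, brush, bowl from where it was at the start of the episode above 0.02 m).
It also fails if it takes over 72 s, if anything falls off the work surface, if the arm or the gripper's body presses on something with over 40 N, if the wrist force passes 120 N, or if a joint passes its speed limit or range.

ROBOT

A 6-joint arm with a two-finger parallel gripper is mounted at the origin on the work surface. World frame = base frame: x ahead of the robot, y to its left, z up, the work surface at z = 0. Lengths are in m, angles in rad, forces in N, time in s.
With the tool pointing down it reaches from about 0.35 to 0.975 m from the base axis. Payload 4.9 kg.
Tool frame: the origin (TCP) lies on the centre line of the jaws, within the pads' length; the fingertips stand ctrl.tcp_to_tips ahead of it and the grasp point (between the pads) lies 3 mm ahead of it (ctrl.tcp_to_tips is the distance from the TCP to the fingertips, in m); z points along the fingers, y is the direction in which the jaws open and shut (so a half turn about z gives the same grasp; the last joint's range is limited). The gripper opens to 85 mm and grips with 20 to 120 N. Pads are 22 mm wide; open, the fingers measure 114 mm over their backs; the gripper's body (76 mm by 85 mm) begins 54 mm behind the grasp point. The pads swing forward as they close: fully open they stand 13 mm farther back than shut.
Start: joints at [1.008, 0.053, 1.613, -0, 1.476, -0.119], TCP at [0.268, 0.564, 0.253] pointing down, gripper open.
Joint ranges: [-3.01, 3.01], [-1.01, 2.22], [0.06, 2.58], [-1.02, 4.17], [0.09, 2.62], [-3.14, 3.14]. Speed limits (rad/s): [2.57, 2.57, 3.14, 3.14, 3.14, 3.14].

INTERFACE

Orientations are given as a rotation vector (axis times angle).
In Python, from station import ctrl, vision gives the robot as it stands.
- The arm moves only by the tool jog_arm, never from a script. Its argument "deltas" is a list of rows, each a list of 7 numbers: the turn, a rotation vector about the tool's x, y, z in rad, then the shift along the tool's x, y, z in cm, then the opening, from 0 (shut) to 1 (fully open). A call has 1 to 12 rows; each row shifts and turns the commanded pose from where the row before left it, along the tool's axes as they then stand; what a row does not reach is not made up. A row lasts 1/12 s, in which the tool goes at most 41.7 mm and 7.16 degrees, less where a joint would pass 70% of its speed; a pose out of reach is approached as far as the arm can. A call with a gripper value outside its range is refused whole. The fingers move at their own pace and stop on an object; "grip_force" is the grip in N (left out, the last holds). Time passes only in rows, so rows that do not move let the fingers close. It gives the time, the measured TCP pose, the force and the opening at its end, in the units of the state.
- ctrl.get_obs(): the state, without advancing time (a new reading comes with each control period).
- vision.get_image(name): name is "side" or "top"; returns (picture, depth): 400x640x3 uint8, red, green, blue; 400x640 float32, m along the optical axis (not along the pixel's ray), 0 where there is no reading.
- vision.calibration(name): a dict with "fx", "fy", "cx", "cy" (pixels), "rvec" (rotation vector, rad) and "tvec" (3), from world to camera coordinates, as OpenCV has them. Camera axes: x right, y down, z forward; pixel columns grow to the right and rows downward; lengths in m; the calibration is good to about 2 mm. A picture is of the moment at which its call begins. calibration takes no time and is no camera call.
- ctrl.finish_job(): hands the job in, once; it reports no verdict.
The state is a dict: "t": time; "q": joint angles; "dq": joint speeds; "effort": joint torques, N m; "tool_pos": TCP position; "tool_rot": TCP orientation; "contact_force": force on the tool from outside, world axes, zero at the start; "wrist_torque": the same for the moment, N m; "opening": finger opening in m.
Only numpy, scipy, OpenCV 4.12 (cv2) and the standard library are available. Lean on these libraries where they do the work, as an engineer would, in place of code of your own. Each camera call takes 0.05 s, during which the arm holds its last target. There are 200 camera calls.

## Working session

There is one attempt and no reset: what is moved stays moved. The work goes in short steps, Python scripts to look and compute and a tool call to move; the robot and the scene stay as the last step left them, time stands still between calls to the robot, and variables do not carry over. Pictures are saved under pics/ and viewed, about 8 in all and at most 12, crops included, and the job is handed in when it is done.

Besides the shell and the picture viewer there is one more tool, called after "Call:" as name([rows], argument=value, ...), one row to a line, values as JSON. jog_arm: Moves the arm, as the interface text tells. Its arguments: {"type":"object","properties":{"deltas":{"type":"array"},"grip_force":{"type":"number"}},"required":["deltas"]}

```bash
ls; mkdir -p pics; cat > h.py <<'E'
import numpy as np, cv2
from station import ctrl, vision
def cal(n):
    c=vision.calibration(n); K=np.array([[c['fx'],0,c['cx']],[0,c['fy'],c['cy']],[0,0,1.]])
    R=cv2.Rodrigues(np.array(c['rvec'],float))[0]; return K,R,np.array(c['tvec'],float).reshape(3)
def cloud(n,d):
    K,R,t=cal(n); v,u=np.mgrid[:d.shape[0],:d.shape[1]]
    p=np.stack([(u-K[0,2])/K[0,0]*d,(v-K[1,2])/K[1,1]*d,d],-1); return (p-t)@R
def ray(n,u,v,z):
    K,R,t=cal(n); o=-R.T@t; r=R.T@np.linalg.inv(K)@[u,v,1]; return o+r*(z-o[2])/r[2]
def proj(n,P):
    K,R,t=cal(n); c=R@np.asarray(P,float)+t; return (K@c/c[2])[:2]
E
python3 - <<'E'
from h import *
for n in('top','side'):
    im,d=vision.get_image(n); np.savez(f'/tmp/{n}0.npz',im=im,d=d); cv2.imwrite(f'pics/{n}0.png',im[...,::-1])
    K,R,t=cal(n);print(n,K[0,0],-R.T@t,R[2])
o=ctrl.get_obs();print(o,ctrl.tcp_to_tips)
E
```

```text
pics
top 479.0819890940975 [ 0.37657654 -0.00260635  1.46187361] [ 0.11363115  0.00775383 -0.99349275]
side 480.89297000435255 [ 0.17967895 -0.97147704  1.07106601] [ 0.24544472  0.66433332 -0.70598734]
{'t': 0.1, 'q': array([ 1.00800092e+00,  5.32779594e-02,  1.61417417e+00, -3.74964972e-06,
        1.47599781e+00, -1.18990620e-01]), 'dq': array([-0.00104799, -0.00096054, -0.00351114,  0.00194396, -0.00122633,
       -0.00077025]), 'effort': array([ 1.82335002e-04, -3.94903600e+01, -3.71360958e+01, -1.31893926e-04,
        3.96263422e-03,  2.08661027e-05]), 'tool_pos': array([0.26807226, 0.56400385, 0.25218347]), 'tool_rot': array([-6.91283139e-01, -3.06395911e+00,  2.75095459e-03]), 'contact_force': array([-0.33504249,  0.69031618,  0.39332682]), 'wrist_torque': array([-0.00552663,  0.0348799 , -0.03377479]), 'opening': 0.08539216534285535} 0.022
```

View pics/top0.png

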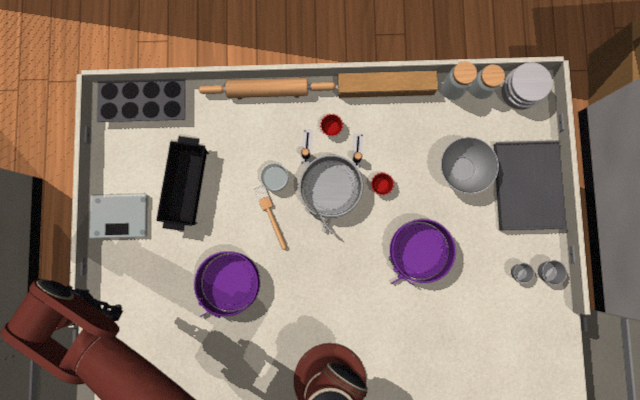

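View pics/side0.png

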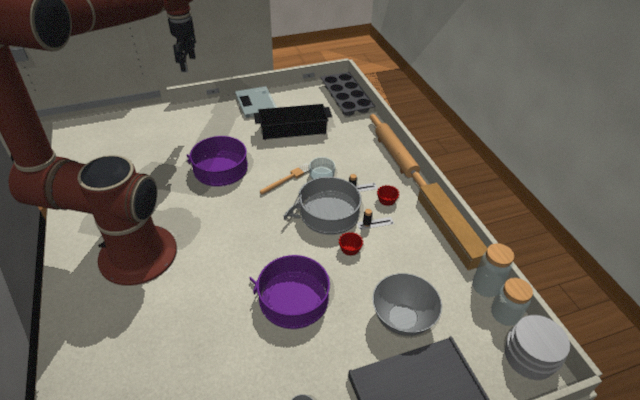

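The top view shows the steel pan at (330,187), with its lever at about (327,225) and the pegs at (306,153) and (357,156). Two purple look-alikes, at (227,284) and (422,251), are to be left alone. A ramekin (274,177) and a red cup (382,184) stand close by. Next I'll measure the pan and pegs and take an enlarged crop.

```bash
python3 - <<'E'
from h import *
z=np.load('/tmp/top0.npz'); im,d=z['im'],z['d']; P=cloud('top',d)
X,Y,Z=P[...,0],P[...,1],P[...,2]
c=ray('top',330,187,.066); print('pan guess',c)
print('shelf z',np.median(Z[230:300,290:380]))
# rim: points z .056-.072 near centre
r=np.hypot(X-c[0],Y-c[1]); m=(Z>.058)&(Z<.074)&(r<.115)
for k in range(5):
    A=np.c_[X[m],Y[m],np.ones(m.sum())]; s=np.linalg.lstsq(A,X[m]**2+Y[m]**2,rcond=None)[0]
    cx,cy=s[0]/2,s[1]/2; R=np.sqrt(s[2]+cx*cx+cy*cy); m&=abs(np.hypot(X-cx,Y-cy)-R)<.006
print('rim fit',cx,cy,R,m.sum())
hsv=cv2.cvtColor(im,cv2.COLOR_RGB2HSV)
for (u,v) in((306,153),(357,156)):
    w=np.s_[v-7:v+8,u-7:u+8]; mk=(hsv[w][...,1]>110)&(hsv[w][...,2]>110)
    yy,xx=np.nonzero(mk); 
    print('peg',xx.mean()+u-7,yy.mean()+v-7,mk.sum(),ray('top',xx.mean()+u-7,yy.mean()+v-7,.06), np.round(Z[w].max(),3))
b=cv2.resize(im[120:250,250:410],None,fx=5,fy=4.6*1.087,interpolation=cv2.INTER_CUBIC)
b=cv2.resize(im[125:245,250:410],None,fx=5,fy=5,interpolation=cv2.INTER_CUBIC)
cv2.imwrite('pics/crop1.png',b[...,::-1])
E
```

```text
pan guess [ 0.56463905 -0.01581716  0.066     ]
shelf z -0.0004189699487645287
rim fit 0.5694668080251186 -0.018474957348581456 0.09044043483122438 386
peg 304.94871794871796 151.53846153846155 39 [0.67396095 0.05581641 0.06      ] 0.07
peg 357.2857142857143 155.4 35 [ 0.65800366 -0.09950832  0.06      ] 0.072
```

View pics/crop1.png

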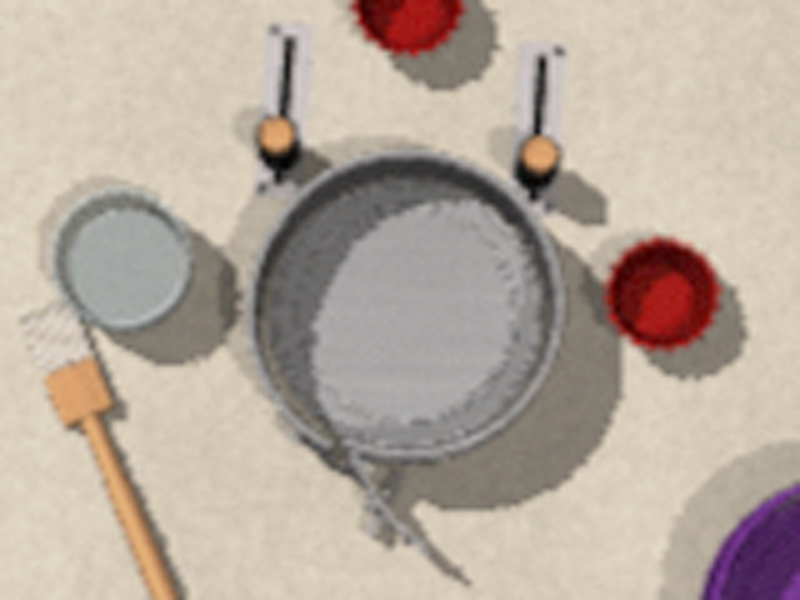

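The crop confirms the steel pan: rim centre near crop (407,305), lever hinge near (345,455), lever tip near (467,582). Next come the lever direction and the pan yaw.

```bash
python3 - <<'E'
from h import *
from scipy.spatial.transform import Rotation as Ro
c=np.array([.5695,-.0185])
for n in('top','side'):
    z=np.load(f'/tmp/{n}0.npz'); P=cloud(n,z['d']); r=np.hypot(P[...,0]-c[0],P[...,1]-c[1])
    m=(P[...,2]>.02)&(P[...,2]<.056)&(r>.098)&(r<.175)&(P[...,0]<c[0]-.03)
    Q=P[m]; print(n,len(Q))
    Q=Q[np.argsort(Q[:,0])]
    for q in Q[::max(1,len(Q)//25)]: print(np.round(q,3), np.round(np.hypot(*(q[:2]-c)),3))
for u,v in((319,216),(343.4,241.4)): print(ray('top',u,v,.045))
o=ctrl.get_obs(); R=Ro.from_rotvec(o['tool_rot']).as_matrix(); print(np.round(R,3))
E
```

```text
top 62
[ 0.424 -0.027  0.042] 0.145
[ 0.427 -0.024  0.047] 0.142
[ 0.43  -0.021  0.044] 0.139
[ 0.433 -0.018  0.045] 0.136
[ 0.436 -0.012  0.044] 0.133
[0.438 0.005 0.02 ] 0.134
[ 0.44  -0.013  0.042] 0.13
[ 0.442 -0.013  0.043] 0.127
[ 0.446 -0.007  0.044] 0.125
[ 0.449 -0.004  0.036] 0.121
[ 0.452 -0.001  0.043] 0.119
[0.453 0.002 0.024] 0.119
[0.456 0.002 0.026] 0.116
[0.456 0.008 0.025] 0.117
[0.459 0.005 0.026] 0.113
[0.46  0.005 0.046] 0.111
[0.466 0.007 0.05 ] 0.106
[0.468 0.011 0.027] 0.106
[0.47  0.013 0.043] 0.105
[ 0.47  -0.014  0.022] 0.099
[0.472 0.016 0.051] 0.103
[0.474 0.019 0.026] 0.103
[0.476 0.019 0.043] 0.101
[0.477 0.022 0.026] 0.101
[0.479 0.025 0.042] 0.1
[0.483 0.031 0.026] 0.099
[0.488 0.037 0.046] 0.098
[0.493 0.043 0.026] 0.098
[0.495 0.051 0.04 ] 0.102
[0.498 0.048 0.042] 0.098
[0.498 0.054 0.043] 0.102
side 103
[ 0.421 -0.03   0.029] 0.148
[ 0.422 -0.027  0.035] 0.147
[ 0.425 -0.026  0.029] 0.144
[ 0.429 -0.026  0.031] 0.141
[ 0.431 -0.02   0.043] 0.139
[ 0.433 -0.021  0.029] 0.136
[ 0.435 -0.016  0.045] 0.134
[ 0.438 -0.016  0.028] 0.132
[ 0.441 -0.015  0.029] 0.128
[ 0.443 -0.009  0.036] 0.127
[ 0.446 -0.011  0.037] 0.124
[ 0.45  -0.008  0.036] 0.12
[ 0.451 -0.006  0.043] 0.119
[ 0.454 -0.004  0.035] 0.116
[ 0.455 -0.001  0.045] 0.115
[0.458 0.    0.022] 0.113
[0.46  0.003 0.045] 0.112
[0.462 0.    0.029] 0.109
[ 0.465 -0.     0.05 ] 0.106
[0.466 0.003 0.042] 0.106
[0.469 0.003 0.033] 0.103
[0.47  0.007 0.025] 0.103
[0.473 0.005 0.043] 0.099
[0.474 0.007 0.044] 0.099
[0.48  0.027 0.045] 0.101
[0.493 0.048 0.026] 0.101
[0.4816682 0.0189201 0.045    ]
[ 0.40489461 -0.05106378  0.045     ]
[[-0.903  0.429 -0.001]
 [ 0.429  0.903 -0.002]
 [ 0.    -0.002 -1.   ]]
```

```bash
python3 - <<'E'
from h import *
c=np.array([.5695,-.0185])
for n in('top','side'):
    z=np.load(f'/tmp/{n}0.npz'); P=cloud(n,z['d']); r=np.hypot(P[...,0]-c[0],P[...,1]-c[1])
    m=(P[...,2]>.003)&(P[...,2]<.032)&(r<.07); Q=P[m]
    s=np.linalg.lstsq(np.c_[Q[:,:2]-c,np.ones(len(Q))],Q[:,2],rcond=None)[0]
    print(n,len(Q),'tilt',np.hypot(*s[:2]),'dir deg',np.degrees(np.arctan2(s[1],s[0])),'zc',s[2])
E
```

```text
top 1651 tilt 0.07497347013725254 dir deg -0.9832590142191422 zc 0.014815874974835023
side 924 tilt 0.07010049680952835 dir deg -7.034256399269645 zc 0.013998777224616553
```

Call:
jog_arm([
  [0,0,-0.114,0,0,0,0],
  [0,0,-0.114,0,0,0,0],
  [0,0,-0.114,0,0,0,0],
  [0,0,0,-2.1,-2.73,0,0],
  [0,0,0,-2.1,-2.73,0,0],
  [0,0,0,-2.1,-2.73,0,0],
  [0,0,0,-2.1,-2.73,0,0],
  [0,0,0,-2.1,-2.73,0,0],
  [0,0,0,-2.1,-2.73,0,0],
  [0,0,0,-2.1,-2.73,0,0],
  [0,0,0,-2.1,-2.73,0,0],
  [0,0,0,-2.1,-2.73,0,0],
])

```text
t: 1.1
tool_pos: [0.4317, 0.2992, 0.2528]
tool_rot: [-0.159, -3.137, 0.0]
contact_force: [-0.2, -0.1, -0.1]
opening: -0.0004
```

Call:
jog_arm([
  [0,0,0,-2.1,-2.73,0,0],
  [0,0,0,-2.1,-2.73,0,0],
  [0,0,0,-2.1,-2.73,0,0],
  [0,0,0,-2.1,-2.73,0,0],
  [0,0,0,-2.1,-2.73,0,0],
  [0,0,0,-2.1,-2.73,0,0],
  [0,0,0,-2.1,-2.73,0,0],
  [0,0,0,-2.1,-2.73,0,0],
  [0,0,0,-2.1,-2.73,0,0],
  [0,0,0,-2.1,-2.73,0,0],
  [0,0,0,-2.1,-2.73,0,0],
  [0,0,0,0,0,0,0],
])

```text
t: 2.1
tool_pos: [0.6324, -0.0264, 0.2523]
tool_rot: [-0.168, -3.137, 0.003]
contact_force: [-0.8, -0.0, 0.0]
opening: -0.0004
```

Call:
jog_arm([
  [0,0,0,0.3,0.4,3.9,0],
  [0,0,0,0,0,3.9,0],
  [0,0,0,0,0,3.9,0],
  [0,0,0,0,0,3.9,0],
  [0,0,0,0,0,2.5,0],
  [0,0,0,0,0,0.5,0],
  [0,0,0,0,0,0,0],
  [0,0,0,0,0,0,0],
])

```text
t: 2.77
tool_pos: [0.6289, -0.017, 0.0687]
tool_rot: [0.159, 3.136, -0.0]
contact_force: [0.3, 0.5, 0.5]
opening: -0.0002
```

```bash
python3 - <<'E'
from h import *
print(ctrl.tcp_to_tips, ctrl.get_obs()['tool_pos'], ctrl.get_obs()['contact_force'])
im,d=vision.get_image('side'); c=proj('side',[.57,-.02,.06]).astype(int); print(c)
cv2.imwrite('pics/s1.png',cv2.resize(im[c[1]-80:c[1]+60,c[0]-90:c[0]+90],None,fx=4,fy=4,interpolation=2)[...,::-1])
E
```

```text
0.022 [ 0.62888494 -0.0169716   0.0686783 ] [0.28492904 0.46615423 0.46685266]
[330 198]
```

View pics/s1.png

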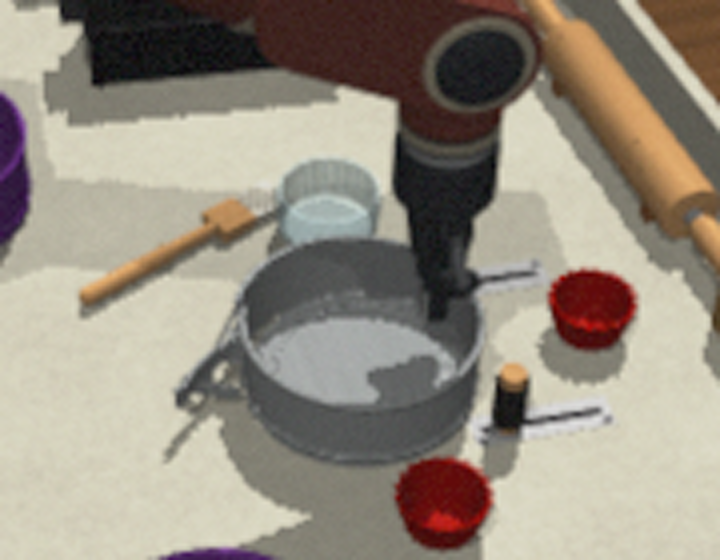

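The picture shows the closed fingertips inside the ring, at about (437,315) in the crop, over the high side of the base and clear of the wall. Now lower them gently.

Call:
jog_arm([
  [0,0,0,0,0,1.0,0],
  [0,0,0,0,0,0.8,0],
  [0,0,0,0,0,0.3,0],
  [0,0,0,0,0,0.2,0],
  [0,0,0,0,0,0,0],
])

```text
t: 3.23
tool_pos: [0.6276, -0.0171, 0.0436]
tool_rot: [-0.16, -3.136, -0.0]
contact_force: [-0.5, 0.1, 1.1]
opening: -0.0
```

Call:
jog_arm([
  [0,0,0,0,0,0.2,0],
  [0,0,0,0,0,0.2,0],
  [0,0,0,0,0,0.2,0],
  [0,0,0,0,0,0,0],
])

```text
t: 3.57
tool_pos: [0.6288, -0.0172, 0.0392]
tool_rot: [0.16, 3.136, -0.0]
contact_force: [-1.1, 0.4, 3.5]
opening: -0.0002
```

Call:
jog_arm([
  [0,0,0,0,0,0.15,0],
  [0,0,0,0,0,0.15,0],
  [0,0,0,0,0,0.15,0],
  [0,0,0,0,0,0,0],
])

```text
t: 3.9
tool_pos: [0.629, -0.0172, 0.0349]
tool_rot: [0.16, 3.136, -0.0]
contact_force: [-1.2, 0.4, 4.6]
opening: 0.0001
```

Call:
jog_arm([
  [0,0,0,0,0,0.1,0],
  [0,0,0,0,0,0.1,0],
  [0,0,0,0,0,0,0],
])

```text
t: 4.15
tool_pos: [0.6291, -0.0172, 0.033]
tool_rot: [0.16, 3.135, -0.0]
contact_force: [-0.5, 0.4, 4.4]
opening: -0.0003
```

Call:
jog_arm([
  [0,0,0,0,0,0.07,0],
  [0,0,0,0,0,0.07,0],
  [0,0,0,0,0,0,0],
])

```text
t: 4.4
tool_pos: [0.6291, -0.0172, 0.0317]
tool_rot: [0.16, 3.135, -0.0]
contact_force: [-0.6, -0.2, 4.6]
opening: 0.0002
```

Call:
jog_arm([
  [0,0,0,0,0,0.05,0],
  [0,0,0,0,0,0,0],
])

```text
t: 4.57
tool_pos: [0.6292, -0.0173, 0.0313]
tool_rot: [0.16, 3.135, -0.0]
contact_force: [-0.2, 0.4, 5.2]
opening: -0.0001
```

Call:
jog_arm([
  [0,0,0,0,0,0.04,0],
  [0,0,0,0,0,0,0],
])

```text
t: 4.73
tool_pos: [0.6292, -0.0172, 0.0309]
tool_rot: [0.16, 3.135, -0.0]
contact_force: [-0.6, 0.3, 6.2]
opening: -0.0002
```

Call:
jog_arm([
  [0,0,0,0,0,0.03,0],
  [0,0,0,0,0,0,0],
])

```text
t: 4.9
tool_pos: [0.6292, -0.0172, 0.0308]
tool_rot: [0.16, 3.135, -0.0]
contact_force: [-2.0, 1.2, 7.1]
opening: 0.0001
```

Call:
jog_arm([
  [0,0,0,0,0,0.05,0],
  [0,0,0,0,0,0,0],
])

```text
t: 5.07
tool_pos: [0.6292, -0.0172, 0.0305]
tool_rot: [0.16, 3.136, -0.0]
contact_force: [-2.0, 0.4, 7.7]
opening: -0.0001
```

Call:
jog_arm([
  [0,0,0,0,0,0.05,0],
  [0,0,0,0,0,0,0],
  [0,0,0,0,0,0,0],
])

```text
t: 5.32
tool_pos: [0.6292, -0.0172, 0.0303]
tool_rot: [0.16, 3.136, -0.0]
contact_force: [-3.9, 0.8, 9.9]
opening: 0.0002
```

Call:
jog_arm([
  [0,0,0,0,0,0.06,0],
  [0,0,0,0,0,0,0],
  [0,0,0,0,0,0,0],
])

```text
t: 5.57
tool_pos: [0.6293, -0.0173, 0.03]
tool_rot: [0.16, 3.136, -0.0]
contact_force: [-4.4, 0.3, 10.9]
opening: -0.0
```

Call:
jog_arm([
  [0,0,0,0,0,-0.8,0],
  [0,0,0,0,0,-1.0,0],
  [0,0,0,0,0,0,0],
])

```text
t: 5.82
tool_pos: [0.6296, -0.0173, 0.0479]
tool_rot: [0.16, 3.134, -0.001]
contact_force: [-0.3, 0.3, -0.2]
opening: 0.0
```

```bash
cat >> h.py <<'E'
def rim(P,c):
    X,Y,Z=P[...,0],P[...,1],P[...,2]; r=np.hypot(X-c[0],Y-c[1]); m=(Z>.058)&(Z<.074)&(r<.105)&(r>.075)
    for k in range(6):
        A=np.c_[X[m],Y[m],np.ones(m.sum())]; s=np.linalg.lstsq(A,X[m]**2+Y[m]**2,rcond=None)[0]
        cx,cy=s[0]/2,s[1]/2; R=np.sqrt(s[2]+cx*cx+cy*cy); m&=abs(np.hypot(X-cx,Y-cy)-R)<.005
    return np.array([cx,cy]),R,m.sum()
def base(P,c):
    r=np.hypot(P[...,0]-c[0],P[...,1]-c[1]); m=(P[...,2]>.003)&(P[...,2]<.022)&(r<.07)&(P[...,0]<c[0]+.03); Q=P[m]
    s=np.linalg.lstsq(np.c_[Q[:,:2]-c,np.ones(len(Q))],Q[:,2],rcond=None)[0]; return len(Q),s
pegmid=np.array([.666,-.0218]); ex=np.array([.995,-.102]); ey=np.array([.102,.995])
def topeg(p): d=np.asarray(p)-pegmid; return d@ex+.066, d@ey
E
python3 - <<'E'
from h import *
print(ctrl.get_obs()['tool_pos'],ctrl.get_obs()['contact_force'])
for n in('top','side'):
    im,d=vision.get_image(n);P=cloud(n,d); c,R,k=rim(P,[.5695,-.0185]); print(n,c,R,k,topeg(c),base(P,c))
    z=np.load(f'/tmp/{n}0.npz'); print('  before',rim(cloud(n,z['d']),[.5695,-.0185]))
E
```

```text
[ 0.62958352 -0.01734209  0.04794423] [-0.28784796  0.30691137 -0.15574334]
top [ 0.57089979 -0.01836138] 0.09091017490317085 127 (np.float64(-0.02897544708136454), np.float64(-0.0062787920035686)) (61, array([ 0.00384178, -0.01485538,  0.0088629 ]))
  before (array([ 0.56953347, -0.01857458]), np.float64(0.09039045589386559), np.int64(379))
side [ 0.568309   -0.02189235] 0.09061283327108076 321 (np.float64(-0.031193128051364913), np.float64(-0.010056373781074185)) (564, array([-0.00874524,  0.00251765,  0.00744774]))
  before (array([ 0.56789934, -0.02182027]), np.float64(0.09035514420081346), np.int64(379))
```

```bash
python3 - <<'E'
from h import *
for n,pts in(('side',((353,181),(368,213))),('top',((306,153),(357,156)))):
    im=np.load(f'/tmp/{n}0.npz')['im']; hsv=cv2.cvtColor(im,cv2.COLOR_RGB2HSV); q=[]
    for (u,v) in pts:
        w=np.s_[v-9:v+10,u-9:u+10]; mk=(hsv[w][...,1]>100)&(hsv[w][...,2]>100)&(hsv[w][...,0]<22)
        yy,xx=np.nonzero(mk); q.append(ray(n,xx.mean()+u-9,yy.mean()+v-9,.06)[:2]); print(n,xx.mean()+u-9,yy.mean()+v-9,mk.sum(),q[-1])
    m=(q[0]+q[1])/2; e=q[0]-q[1]; L=np.hypot(*e); e=e/L; ex_=np.array([e[1],-e[0]])
    c={'side':[.5681,-.02185],'top':[.5702,-.01847]}[n]; print(n,m,L,np.degrees(np.arctan2(ex_[1],ex_[0])),'pan in pegs',(c-m)@ex_+.066,(c-m)@e)
E
```

```text
side 352.60869565217394 176.2173913043478 23 [0.67096811 0.05031931]
side 367.96666666666664 211.33333333333334 30 [ 0.65536791 -0.10604021]
side [ 0.66316801 -0.02786045] 0.15713581723199158 -5.697623987337369 pan in pegs -0.029195053182243497 -0.0034574539856677563
top 305.0 151.58536585365854 41 [0.67381462 0.05566667]
top 357.4594594594595 155.48648648648648 37 [ 0.65772834 -0.10001538]
top [ 0.66577148 -0.02217436] 0.15651091739181724 -5.899310210982245 pan in pegs -0.02944607844155603 -0.006138152305983187
```

The base reads flat: its tilt is within depth noise and its top is at 7.5–9 mm. The pan must go about 29 mm back and about 5 mm to +y, so I'll push on the inner far wall along that line, 10° off the peg axis.

Call:
jog_arm([
  [0,0,0,-0.5,0.2,0,0],
  [0,0,0,-0.4,0.1,0,0],
  [0,0,0,-0.3,0.05,0,0],
  [0,0,0,-0.2,0.04,0,0],
  [0,0,0,-0.2,0.04,0,0],
  [0,0,0,0,0,0,0],
])

```text
t: 6.42
tool_pos: [0.6441, -0.0145, 0.0451]
tool_rot: [-0.16, -3.136, 0.0]
contact_force: [-2.5, -0.9, 0.6]
opening: -0.0
```

Call:
jog_arm([
  [0,0,0,-0.2,0.04,0,0],
  [0,0,0,-0.2,0.04,0,0],
  [0,0,0,-0.2,0.04,0,0],
  [0,0,0,0,0,0,0],
])

```text
t: 6.75
tool_pos: [0.6508, -0.0138, 0.0454]
tool_rot: [0.16, 3.137, 0.0]
contact_force: [-1.9, -1.5, -0.7]
opening: -0.0
```

Call:
jog_arm([
  [0,0,0,-0.2,0.04,0,0],
  [0,0,0,-0.2,0.04,0,0],
  [0,0,0,-0.2,0.04,0,0],
  [0,0,0,0,0,0,0],
])

```text
t: 7.08
tool_pos: [0.6572, -0.0133, 0.0457]
tool_rot: [0.16, 3.137, 0.0]
contact_force: [-0.9, -0.8, -0.3]
opening: -0.0002
```

Call:
jog_arm([
  [0,0,0,-0.2,0.04,0,0],
  [0,0,0,-0.2,0.04,0,0],
])

```text
t: 7.25
tool_pos: [0.6608, -0.0129, 0.0457]
tool_rot: [-0.16, -3.137, 0.0]
contact_force: [-3.6, -1.1, 0.8]
opening: -0.0001
```

```bash
cat >> h.py <<'E'
def where():
    print(ctrl.get_obs()['tool_pos'],ctrl.get_obs()['contact_force'])
    for n,m in(('top',[.66577,-.02217]),('side',[.66317,-.02786])):
        im,d=vision.get_image(n);P=cloud(n,d); c0=ctrl.get_obs()['tool_pos'][:2]-[.073,0]
        c,R,k=rim(P,c0); c,R,k=rim(P,c); q=c-m; print(n,c,R,k,'pan in pegs(s-rel)',q@ex+.066,q@ey,base(P,c))
E
python3 -c "
from h import *
where()"
```

```text
[ 0.66078983 -0.01294411  0.04570648] [-3.63171746 -1.096421    0.79548784]
top [ 0.58924711 -0.01280595] 0.09154892390271062 141 pan in pegs(s-rel) -0.011095410045933077 0.0015118927979560805 (101, array([0.00779015, 0.06764625, 0.01299885]))
side [ 0.58688746 -0.01727178] 0.09013609147258349 310 pan in pegs(s-rel) -0.01098112308756101 0.0027544618838026827 (546, array([-0.01459688, -0.00529717,  0.00754998]))
```

The pan has moved about 18 mm and is now about +2 mm across. I'll re-seat the finger near the peg axis and push straight.

Call:
jog_arm([
  [0,0,0,0.4,0,0,0],
  [0,0,0,0,-1.3,0,0],
  [0,0,0,-0.4,0,0,0],
  [0,0,0,-0.2,0,0,0],
  [0,0,0,-0.2,0,0,0],
  [0,0,0,-0.2,0,0,0],
  [0,0,0,0,0,0,0],
])

```text
t: 7.93
tool_pos: [0.6655, -0.0264, 0.0454]
tool_rot: [-0.16, -3.137, -0.0]
contact_force: [-2.9, -0.4, 1.0]
opening: 0.0
```

Call:
jog_arm([
  [0,0,0,-0.15,0,0,0],
  [0,0,0,-0.15,0,0,0],
  [0,0,0,0,0,0,0],
])

```text
t: 8.18
tool_pos: [0.6685, -0.0266, 0.0454]
tool_rot: [-0.159, -3.138, -0.0]
contact_force: [-2.3, 0.5, -0.0]
opening: 0.0001
```

Call:
jog_arm([
  [0,0,0,-0.1,0,0,0],
  [0,0,0,-0.1,0,0,0],
  [0,0,0,0,0,0,0],
])

```text
t: 8.43
tool_pos: [0.6704, -0.0269, 0.0455]
tool_rot: [0.16, 3.138, 0.0]
contact_force: [-3.7, 0.4, -0.7]
opening: -0.0
```

Call:
jog_arm([
  [0,0,0,-0.1,0,0,0],
  [0,0,0,0,0,0,0],
])

```text
t: 8.6
tool_pos: [0.6713, -0.027, 0.0455]
tool_rot: [-0.16, -3.137, -0.0]
contact_force: [-3.6, 0.6, 0.5]
opening: -0.0
```

Call:
jog_arm([
  [0,0,0,-0.1,0,0,0],
  [0,0,0,0,0,0,0],
])

```text
t: 8.77
tool_pos: [0.672, -0.027, 0.0454]
tool_rot: [-0.16, -3.136, -0.001]
contact_force: [-4.3, 1.2, -0.3]
opening: -0.0003
```

Call:
jog_arm([
  [0,0,0,-0.1,0,0,0],
  [0,0,0,0,0,0,0],
])

```text
t: 8.93
tool_pos: [0.6727, -0.027, 0.0454]
tool_rot: [-0.16, -3.136, -0.001]
contact_force: [-6.1, 1.2, 1.5]
opening: -0.0001
```

Call:
jog_arm([
  [0,0,0,-0.1,0,0,0],
  [0,0,0,0,0,0,0],
])

```text
t: 9.1
tool_pos: [0.6727, -0.027, 0.0453]
tool_rot: [-0.159, -3.133, -0.001]
contact_force: [-10.4, 1.4, 3.7]
opening: -0.0003
```

```bash
python3 -c "
from h import *
where()"
```

```text
[ 0.67274214 -0.0270049   0.04529435] [-10.39809932   1.39212837   3.67437723]
top [ 0.60110237 -0.01521284] 0.09138535392772373 154 pan in pegs(s-rel) 0.0009460826886562718 0.0003262760467576363 (11, array([-0.02879868,  0.10536518,  0.01469645]))
side [ 0.5983196  -0.01869514] 0.09044491796736671 307 pan in pegs(s-rel) 0.0005390376667374075 0.0025042934998269627 (545, array([-0.00594309, -0.0024185 ,  0.00762016]))
```

The pan now sits at the pegs and is centred, with 10 N on the finger. Next, firm it up to about 15 N.

Call:
jog_arm([
  [0,0,0,-0.08,0,0,0],
  [0,0,0,0,0,0,0],
])

```text
t: 9.37
tool_pos: [0.6728, -0.027, 0.0451]
tool_rot: [-0.159, -3.131, -0.001]
contact_force: [-12.3, 1.2, 5.7]
opening: -0.0004
```

Call:
jog_arm([
  [0,0,0,-0.03,0,0,0],
  [0,0,0,0,0,0,0],
  [0,0,0,0,0,0,0],
])

```text
t: 9.62
tool_pos: [0.6728, -0.027, 0.0452]
tool_rot: [-0.159, -3.13, -0.001]
contact_force: [-14.0, 2.0, 6.6]
opening: 0.0003
```

Call:
jog_arm([
  [0,0,0,-0.03,0,0,0],
  [0,0,0,0,0,0,0],
  [0,0,0,0,0,0,0],
])

```text
t: 9.87
tool_pos: [0.6728, -0.027, 0.0451]
tool_rot: [-0.159, -3.129, -0.001]
contact_force: [-14.1, 1.4, 7.1]
opening: -0.0003
```

Call:
jog_arm([
  [0,0,0,0.3,0,0,0],
  [0,0,0,0.6,0,0,0],
  [0,0,0,0.6,0,0,0],
  [0,0,0,0,0,-2.5,0],
  [0,0,0,0,0,-3.5,0],
  [0,0,0,0,0,-3.5,0],
  [0,0,0,0,0,-3.5,0],
  [0,0,0,0,3.9,0,0],
  [0,0,0,0,3.9,0,0],
  [0,0,0,0,3.9,0,0],
  [0,0,0,0,3.9,0,0],
])

```text
t: 10.78
tool_pos: [0.6772, 0.1305, 0.1768]
tool_rot: [0.161, 3.134, 0.001]
contact_force: [0.5, -0.5, -0.3]
opening: 0.0001
```

```bash
python3 - <<'E'
from h import *
for n,m in(('top',[.66577,-.02217]),('side',[.66317,-.02786])):
    im,d=vision.get_image(n);P=cloud(n,d); c,R,k=rim(P,[.6,-.017]); q=c-m; 
    r=np.hypot(P[...,0]-c[0],P[...,1]-c[1]); mm=(P[...,2]>.003)&(P[...,2]<.03)&(r<.07); Q=P[mm]
    s=np.linalg.lstsq(np.c_[Q[:,:2]-c,np.ones(len(Q))],Q[:,2],rcond=None)[0]
    print(n,c,R,k,'pegs',q@ex+.066,q@ey,'base',s)
    m=(P[...,2]>.022)&(P[...,2]<.05)&(r>.1)&(r<.175)&(P[...,0]<c[0]-.06); Q=P[m]; Q=Q[np.argsort(Q[:,0])]
    print(np.round(Q[::max(1,len(Q)//14)],3).tolist())
    if n=='top':
        u=proj(n,[.5,-.02,.04]).astype(int); print(u); a=u-[70,75]; cv2.imwrite('pics/t2.png',cv2.resize(im[a[1]:a[1]+110,a[0]:a[0]+150],None,fx=5,fy=5,interpolation=2)[...,::-1]); print(a)
print(ctrl.get_obs()['tool_pos'])
E
```

```text
top [ 0.59988634 -0.01516164] 0.09058373660476958 365 pegs -0.0002690945197571515 0.00025318975234107607 base [-0.007199    0.00119113  0.00852534]
[[0.454, -0.019, 0.042], [0.46, -0.013, 0.042], [0.463, -0.013, 0.042], [0.467, -0.004, 0.04], [0.471, 0.014, 0.023], [0.475, -0.002, 0.043], [0.478, 0.004, 0.049], [0.482, 0.007, 0.033], [0.486, 0.01, 0.026], [0.489, 0.013, 0.028], [0.494, 0.01, 0.04], [0.499, 0.015, 0.049], [0.502, 0.015, 0.046], [0.506, 0.018, 0.043], [0.509, 0.03, 0.045], [0.531, 0.06, 0.041]]
[331 209]
[261 134]
side [ 0.59799884 -0.01872408] 0.09035544125148715 355 pegs 0.00022282698141259938 0.0024427861095341 base [-0.00115049  0.00300856  0.00738812]
[[0.452, -0.022, 0.046], [0.456, -0.019, 0.033], [0.459, -0.019, 0.028], [0.462, -0.011, 0.045], [0.465, -0.011, 0.043], [0.469, -0.006, 0.037], [0.474, -0.001, 0.035], [0.478, 0.002, 0.031], [0.482, 0.003, 0.029], [0.486, 0.006, 0.034], [0.489, 0.006, 0.032], [0.493, 0.01, 0.031], [0.498, 0.014, 0.044], [0.502, 0.015, 0.032], [0.516, 0.04, 0.043]]
[0.67679027 0.13447752 0.1763338 ]
```

View pics/t2.png

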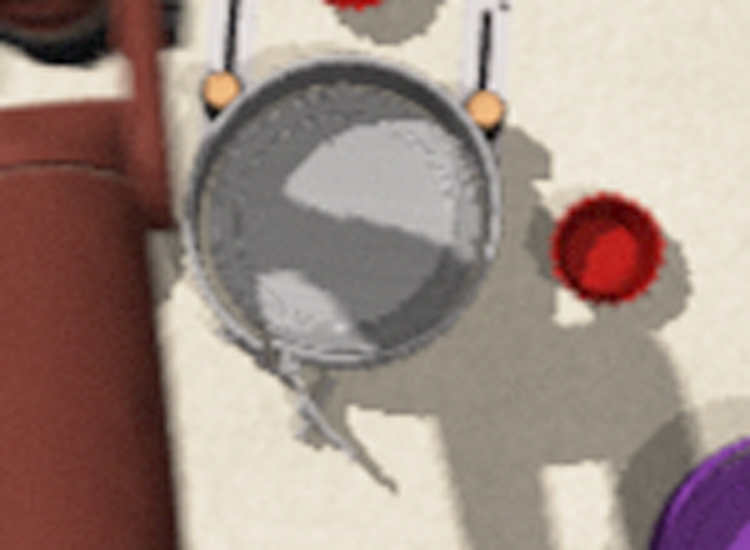

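The picture shows the pan against both pegs with the base flat. The lever is still open: hinge near (285,360), tip near (395,490). Its angle comes out at about 0.96 rad. Next, rotate the tool to face the lever pad and go to its outer side.

Call:
jog_arm([
  [0,0,0.105,0,0,0,0],
  [0,0,0.105,0,0,0,0],
  [0,0,0.105,0,0,0,0],
  [0,0,0.105,0,0,0,0],
  [0,0,0.105,0,0,0,0],
  [0,0,0.105,0,0,0,0],
])

```text
t: 11.38
tool_pos: [0.6769, 0.1283, 0.1759]
tool_rot: [1.132, 2.929, 0.001]
contact_force: [0.1, -0.3, 0.2]
opening: -0.0001
```

Call:
jog_arm([
  [0,0,0,1.12,-3.19,0,0],
  [0,0,0,1.12,-3.19,0,0],
  [0,0,0,1.12,-3.19,0,0],
  [0,0,0,1.12,-3.19,0,0],
  [0,0,0,1.12,-3.19,0,0],
  [0,0,0,1.12,-3.19,0,0],
  [0,0,0,1.12,-3.19,0,0],
  [0,0,0,1.12,-3.19,0,0],
  [0,0,0,0,0,0,0],
  [0,0,0,0,0,0,0],
])

```text
t: 12.22
tool_pos: [0.4386, -0.0018, 0.1757]
tool_rot: [1.127, 2.93, 0.001]
contact_force: [0.3, 0.2, 0.5]
opening: 0.0002
```

Call:
jog_arm([
  [0,0,0,0.3,0.5,0,0],
  [0,0,0,0,0,3.8,0],
  [0,0,0,0,0,3.8,0],
  [0,0,0,0,0,2.5,0],
  [0,0,0,0,0,0,0],
])

```text
t: 12.63
tool_pos: [0.4371, 0.0062, 0.069]
tool_rot: [-1.119, -2.924, 0.003]
contact_force: [-1.7, 0.2, -0.8]
opening: -0.0005
```

```bash
python3 - <<'E'
from h import *
im,d=vision.get_image('side'); c=proj('side',[.5,-.02,.04]).astype(int); print(c,ctrl.get_obs()['tool_pos'])
cv2.imwrite('pics/s2.png',cv2.resize(im[c[1]-60:c[1]+50,c[0]-70:c[0]+80],None,fx=5,fy=5,interpolation=2)[...,::-1])
E
```

```text
[308 208] [0.43907307 0.00586746 0.07197816]
```

View pics/s2.png

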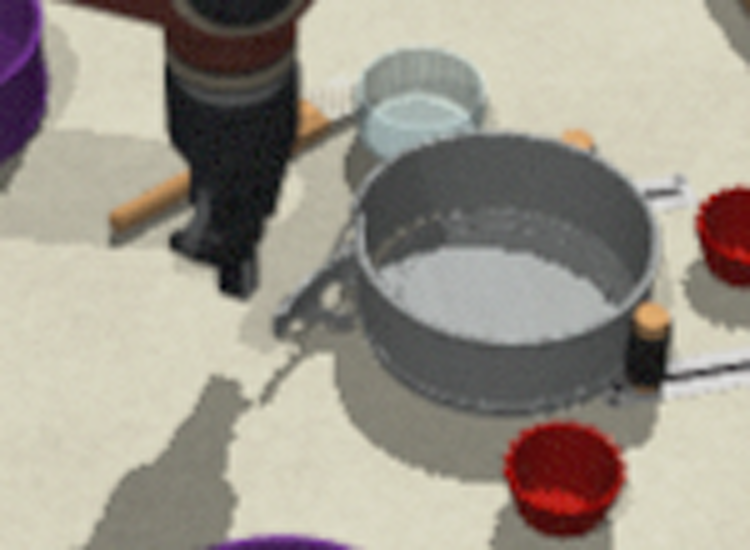

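The fingertips (240,290) are outside the lever (tip at 280,320) and clear of the brush and ramekin. Lower to lever height and close in.

Call:
jog_arm([
  [0,0,0,0,0,1.4,0],
  [0,0,0,0,0,1.3,0],
  [0,0,0,-0.5,0,0,0],
  [0,0,0,-0.4,0,0,0],
  [0,0,0,0,0,0,0],
])

```text
t: 13.1
tool_pos: [0.4499, -0.0017, 0.05]
tool_rot: [1.123, 2.93, 0.001]
contact_force: [0.7, -0.4, 0.2]
opening: 0.0001
```

Call:
jog_arm([
  [0,0,0,-0.3,0,0,0],
  [0,0,0,-0.3,0,0,0],
  [0,0,0,0,0,0,0],
])

```text
t: 13.35
tool_pos: [0.4527, -0.0053, 0.0486]
tool_rot: [1.124, 2.932, 0.001]
contact_force: [-0.1, 2.5, 0.2]
opening: -0.0001
```

Call:
jog_arm([
  [0,0,-0.05,-0.25,-0.145,0.2,0],
  [0,0,-0.05,-0.25,-0.145,0.1,0],
  [0,0,-0.05,-0.25,-0.145,0,0],
  [0,0,0,0,0,0,0],
])

```text
t: 13.68
tool_pos: [0.4548, -0.013, 0.0448]
tool_rot: [-0.901, -3.009, -0.001]
contact_force: [-0.6, 3.6, 1.5]
opening: 0.0001
```

Call:
jog_arm([
  [0,0,-0.05,-0.25,-0.145,0,0],
  [0,0,-0.05,-0.25,-0.145,0,0],
  [0,0,0,0,0,0,0],
])

```text
t: 13.93
tool_pos: [0.4574, -0.0181, 0.0447]
tool_rot: [-0.751, -3.05, -0.001]
contact_force: [-1.4, 4.2, 1.2]
opening: 0.0004
```

Call:
jog_arm([
  [0,0,-0.05,-0.25,-0.145,0,0],
  [0,0,-0.05,-0.25,-0.145,0,0],
  [0,0,-0.05,-0.25,-0.145,0,0],
  [0,0,0,0,0,0,0],
])

```text
t: 14.27
tool_pos: [0.4623, -0.0251, 0.0446]
tool_rot: [-0.521, -3.097, -0.001]
contact_force: [-2.3, 3.3, 2.2]
opening: 0.0004
```

Call:
jog_arm([
  [0,0,-0.05,-0.25,-0.145,0,0],
  [0,0,-0.05,-0.25,-0.145,0,0],
  [0,0,-0.05,-0.25,-0.145,0,0],
  [0,0,0,0,0,0,0],
])

```text
t: 14.6
tool_pos: [0.4684, -0.0314, 0.0446]
tool_rot: [-0.288, -3.128, -0.001]
contact_force: [-1.8, 2.7, 0.8]
opening: 0.0001
```

```bash
python3 - <<'E'
from h import *
print(ctrl.get_obs()['contact_force'])
for n,m in(('top',[.66577,-.02217]),('side',[.66317,-.02786])):
    im,d=vision.get_image(n);P=cloud(n,d); c,R,k=rim(P,[.599,-.017]); q=c-m; print(n,c,R,k,'pegs',q@ex+.066,q@ey)
u=proj('side',[.5,-.02,.04]).astype(int)
cv2.imwrite('pics/s3.png',cv2.resize(im[u[1]-60:u[1]+50,u[0]-70:u[0]+80],None,fx=5,fy=5,interpolation=2)[...,::-1])
E
```

```text
[-1.82106151  2.72048155  0.84723499]
top [ 0.59933417 -0.01653746] 0.09007838941882787 317 pegs -0.0006781671914146137 -0.0011720800047637734
side [ 0.59796452 -0.02006312] 0.08974840192195056 353 pegs 0.0003252633593769372 0.00110693596543878
```

View pics/s3.png

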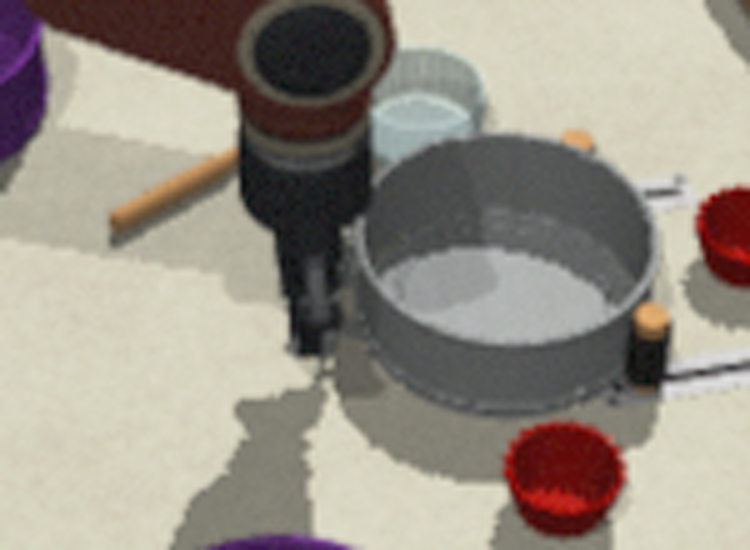

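The finger is pushing the lever, and the pan has moved barely 1 mm. Continue the arc.

Call:
jog_arm([
  [0,0,-0.05,-0.25,-0.145,0,0],
  [0,0,-0.05,-0.25,-0.145,0,0],
  [0,0,-0.05,-0.25,-0.145,0,0],
  [0,0,0,0,0,0,0],
])

```text
t: 15.03
tool_pos: [0.4754, -0.037, 0.0446]
tool_rot: [0.052, 3.141, -0.001]
contact_force: [-1.2, 0.8, -0.3]
opening: -0.0001
```

Call:
jog_arm([
  [0,0,-0.05,-0.25,-0.12,0,0],
  [0,0,-0.05,-0.25,-0.12,0,0],
  [0,0,0,0,0,0,0],
])

```text
t: 15.28
tool_pos: [0.4805, -0.0398, 0.0446]
tool_rot: [-0.104, 3.139, -0.002]
contact_force: [-1.2, 0.4, 1.3]
opening: 0.0
```

Call:
jog_arm([
  [0,0,-0.05,-0.25,-0.1,0,0],
  [0,0,-0.05,-0.25,-0.1,0,0],
  [0,0,0,0,0,0,0],
])

```text
t: 15.53
tool_pos: [0.4859, -0.0414, 0.0448]
tool_rot: [-0.26, 3.13, -0.002]
contact_force: [0.2, -0.2, -0.4]
opening: -0.0004
```

Call:
jog_arm([
  [0,0,-0.04,-0.2,-0.08,0,0],
  [0,0,0,-0.1,0,0,0],
  [0,0,0,0,0,0,0],
])

```text
t: 15.78
tool_pos: [0.489, -0.0413, 0.0449]
tool_rot: [-0.322, 3.124, -0.001]
contact_force: [0.4, 0.3, -0.4]
opening: -0.0002
```

Call:
jog_arm([
  [0,0,0,-0.1,0,0,0],
  [0,0,0,-0.1,0,0,0],
  [0,0,0,0,0,0,0],
])

```text
t: 16.03
tool_pos: [0.4905, -0.0407, 0.0446]
tool_rot: [0.325, -3.125, 0.0]
contact_force: [-0.6, -1.2, 0.5]
opening: 0.0001
```

Call:
jog_arm([
  [0,0,0,-0.1,0,0,0],
  [0,0,0,0,0,0,0],
])

```text
t: 16.2
tool_pos: [0.4909, -0.0405, 0.0443]
tool_rot: [0.326, -3.123, -0.0]
contact_force: [-2.9, -1.3, 2.3]
opening: -0.0001
```

Contact has been regained against something firm, as expected at home (x ≈ 0.491). Press a little more, to about 6 N, then back off.

Call:
jog_arm([
  [0,0,0,-0.08,0,0,0],
  [0,0,0,0,0,0,0],
  [0,0,0,0,0,0,0],
])

```text
t: 16.45
tool_pos: [0.4911, -0.0404, 0.0442]
tool_rot: [0.326, -3.121, -0.0]
contact_force: [-5.2, -2.0, 3.7]
opening: 0.0002
```

Call:
jog_arm([
  [0,0,0,0.5,0,0,0],
  [0,0,0,2.0,0,0,0],
  [0,0,0,3.0,0,0,0],
  [0,0,0,3.0,0,-1.5,0],
  [0,0,0,0,0,-3.9,0],
  [0,0,0,0,0,-3.9,0],
  [0,0,0,2,3,-3,0],
  [0,0,0,0,4,0,0],
  [0,0,0,0,4,0,0],
  [0,0,0,0,4,0,0],
  [0,0,0,0,0,0,0],
])

```text
t: 17.37
tool_pos: [0.3601, 0.0875, 0.1647]
tool_rot: [-0.341, 3.12, 0.005]
contact_force: [-0.0, -0.0, 0.0]
opening: 0.0001
```

```bash
python3 - <<'E'
from h import *
print(ctrl.get_obs()['tool_pos'],ctrl.get_obs()['contact_force'])
pk=[]
for n,m in(('top',[.66577,-.02217]),('side',[.66317,-.02786])):
    im,d=vision.get_image(n);P=cloud(n,d); c,R,k=rim(P,[.599,-.017]); q=c-m
    r=np.hypot(P[...,0]-c[0],P[...,1]-c[1]); mm=(P[...,2]>.003)&(P[...,2]<.03)&(r<.07); Q=P[mm]
    s=np.linalg.lstsq(np.c_[Q[:,:2]-c,np.ones(len(Q))],Q[:,2],rcond=None)[0]
    print(n,c,R,k,'pegs',q@ex+.066,q@ey,'base',s)
    m=(P[...,2]>.022)&(P[...,2]<.05)&(r>.094)&(r<.175)&(P[...,0]<c[0]-.05); print('outer pts',m.sum(),r[m].max() if m.any() else 0)
    u=proj(n,[.53,-.02,.04]).astype(int); pk.append(cv2.resize(im[u[1]-55:u[1]+45,u[0]-45:u[0]+35],None,fx=5,fy=5,interpolation=2))
cv2.imwrite('pics/f.png',np.hstack(pk)[...,::-1])
E
```

```text
[0.36009072 0.08749036 0.16469217] [-0.04982517 -0.03513802  0.00883733]
top [ 0.59976242 -0.01664694] 0.0897504846833545 377 pegs -0.00024089612779537584 -0.0012373242912729755 base [-0.00618981  0.00186406  0.00865631]
outer pts 83 0.17193321272328857
side [ 0.59820875 -0.02003116] 0.08961349457387562 374 pegs 0.0005650143768704818 0.0011636512811401053 base [-0.004712   -0.00064406  0.00767765]
outer pts 85 0.1736107328564115
```

View pics/f.png

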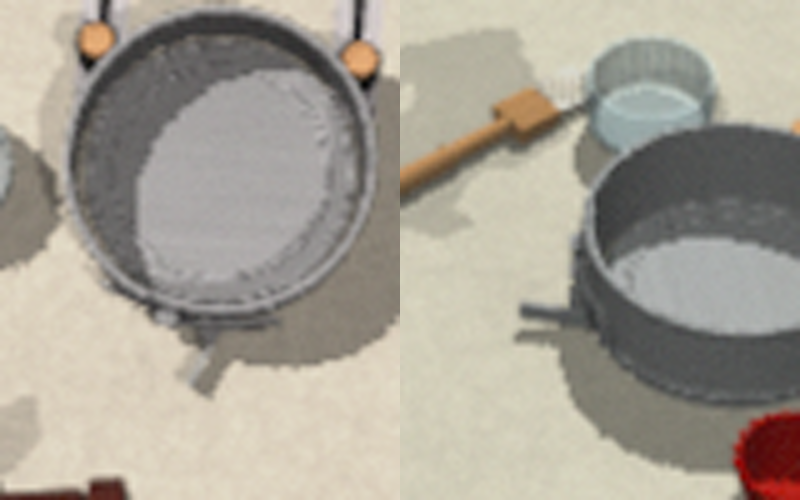

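The strip now lies along the pan: left view, from (160,318) to (280,322). A stub also points outward at (200,370), so I'll check the strip's radii to be sure it's home.

```bash
python3 - <<'E'
from h import *
for n,c in(('top',[.5998,-.0166]),('side',[.5982,-.0200])):
    im,d=vision.get_image(n);P=cloud(n,d); r=np.hypot(P[...,0]-c[0],P[...,1]-c[1])
    m=(P[...,2]>.018)&(P[...,2]<.056)&(r>.096)&(r<.15)&(P[...,0]<c[0]-.05); Q=P[m]-[*c,0]; a=(np.degrees(np.arctan2(Q[:,1],Q[:,0])))%360
    i=np.argsort(a); print(n); print([(int(round(a[k])),int(round(1e3*np.hypot(*Q[k,:2]))),int(round(1e3*Q[k,2]))) for k in i])
E
```

```text
top
[(134, 98, 40), (137, 99, 39), (139, 97, 46), (139, 98, 31), (143, 96, 52), (156, 100, 44), (157, 96, 50), (157, 100, 24), (158, 99, 50), (159, 97, 41), (159, 99, 22), (161, 97, 51), (161, 100, 49), (162, 97, 22), (163, 96, 49), (164, 97, 37), (166, 97, 40), (168, 97, 48), (171, 130, 20), (172, 96, 48), (172, 97, 28), (172, 100, 28), (172, 127, 21), (173, 121, 18), (173, 98, 39), (174, 100, 27), (174, 103, 30), (175, 97, 30), (175, 100, 28), (175, 102, 23), (177, 96, 54), (177, 98, 37), (177, 99, 19), (179, 97, 36), (180, 98, 40), (182, 98, 43), (184, 98, 39), (186, 98, 32), (186, 96, 47), (187, 98, 30), (188, 96, 43), (189, 98, 53), (189, 99, 36), (191, 100, 38), (191, 98, 46), (192, 100, 36), (193, 98, 41), (194, 101, 37), (194, 99, 40), (196, 99, 35), (196, 97, 45), (198, 101, 43), (198, 98, 43), (199, 102, 48), (200, 99, 45), (249, 150, 33), (250, 148, 36)]
side
[(155, 100, 20), (155, 97, 46), (157, 100, 45), (158, 100, 50), (158, 97, 46), (158, 100, 21), (161, 97, 43), (163, 97, 51), (163, 100, 51), (163, 100, 25), (165, 97, 45), (167, 97, 44), (169, 97, 43), (169, 98, 26), 
[... 172 characters left out ...]
174, 99, 21), (174, 102, 23), (175, 102, 19), (175, 112, 18), (175, 99, 20), (176, 97, 42), (176, 106, 18), (177, 100, 19), (177, 97, 31), (178, 98, 37), (178, 98, 20), (179, 98, 30), (180, 99, 27), (180, 99, 45), (181, 96, 21), (183, 97, 40), (183, 97, 32), (183, 97, 28), (184, 98, 38), (189, 98, 29), (189, 99, 46), (189, 99, 43), (189, 99, 35), (189, 99, 26), (190, 99, 40), (190, 96, 30), (190, 97, 44), (191, 97, 41), (191, 98, 37), (191, 98, 29), (192, 99, 26), (195, 98, 44), (196, 99, 28), (196, 100, 38), (196, 100, 42), (196, 96, 27), (197, 100, 34), (197, 97, 24), (197, 98, 42), (198, 101, 27), (198, 98, 47), (198, 99, 36), (199, 99, 24), (201, 103, 47), (249, 146, 33), (249, 148, 27)]
```

The strip lies concentric on the pan at r = 97–100 mm along its length, with the flared tip at 102 mm, so it is home. The stub is a low tab at z ≈ 20 mm. I'll hand in.

```bash
python3 -c "
from station import ctrl
print(ctrl.get_obs()['t'],ctrl.finish_job())"
```

```text
the job is handed in; nothing more can be done
17.5667 None
```

The job is handed in at t = 17.6 s. The base is flat, the pan is against both pegs and the lever is home; the hand-in gave no verdict.

What I did, in order:
1. **Base:** pressed it down at base_high with closed fingertips until it stopped, at about 11 N straight down.
2. **Pan:** pushed it back from inside against its far wall. The first push drifted it to about +2 mm across, so I re-seated the finger on the peg axis. I then pressed it on the pegs with about 14 N backward (about 16 N in all).
3. **Lever:** swung it in along its arc with the fingertip, needing at most about 5 N, until it snapped over. I pressed it home with about 7 N and moved clear.

Last checks from both cameras:
- **Base:** its tilt read about 0.005–0.006 rad in the wrong sense for a raised far edge, which is within depth noise. Its top is 8–9 mm above the shelf.
- **Pan:** it is within 1 mm of touching both pegs along x. Across, the two views disagree slightly, −1.2 mm from the top and +1.2 mm from the side, both inside the 6 mm limit.
- **Lever:** the strip lies concentric with the pan at 97–100 mm radius, with its flared tip at 102 mm. A stub still sticks out near it about 20 mm above the shelf. I took this to be a tab on the lever rather than a sign that it was open.
- **Robot and other items:** the arm was clear and its force read zero. None of the other items was touched as far as I could see, but I did not measure their positions at the end.

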